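Free the seized sample carriage and run it home

ROBOT

A 6-joint arm with a two-finger parallel gripper is mounted at the origin on the work surface. World frame = base frame: x ahead of the robot, y to its left, z up, the work surface at z = 0. Lengths are in m, angles in degrees, forces in N, time in s.
With the tool pointing down it reaches from about 0.4 to 0.825 m from the base axis. Payload 7 kg.
Tool frame: the origin (TCP) lies midway between the tips of the shut fingers; the grasp point (between the pads) lies 19 mm behind it (grip_depth is the distance from the TCP to the grasp point, in m); z points along the fingers, y is the direction in which the jaws open and shut (so a half turn about z gives the same grasp; the last joint's range is limited). The gripper opens to 88 mm and grips with 3 to 60 N. Pads are 19 mm wide; open, the fingers measure 130 mm over their backs; the gripper's body (78 mm by 193 mm) begins 47 mm behind the grasp point.
Start: joints at [-47.664, 20.546, 0.682, 0, -70.136, -16.507], TCP at [0.294, -0.608, 0.227] pointing down, gripper open.
Joint ranges: [-176.03, 176.03], [-82.01, 121.73], [-58.28, 71.71], [-173.87, 95.51], [-174.79, -0.11], [-173.66, 173.66]. Speed limits (degrees/s): [136.94, 136.94, 172.46, 180, 180, 180].

INTERFACE

Orientations are given as [roll, pitch, yaw] about the fixed x, y, z axes, in that order (R = Rz(yaw) Ry(pitch) Rx(roll)).
In Python, from plant import * gives the robot as it stands.
- The arm moves only by the shell command python3 -m inch 'ROWS'. ROWS is JSON, a list of rows, each an object of numbers: "ax", "ay", "az": the turn, a rotation vector about the tool's x, y, z in degrees; "dx", "dy", "dz": the shift along the tool's x, y, z in mm; "fingers": the finger opening in mm, from 0 to 87.6. In form: [{"ax": .., "ay": .., "az": .., "dx": .., "dy": .., "dz": .., "fingers": ..}, ...]. A call has 1 to 8 rows; each row is the pose to reach, as a shift and turn from the pose commanded when the call began, along the tool's axes at that moment; what a row does not reach only later rows make up. A row lasts 1/8 s, in which the tool goes at most 62.5 mm and 10.7 degrees, less where a joint would pass 70% of its speed; a pose out of reach is approached as far as the arm can. A call with a gripper value outside its range is refused whole. The fingers move at their own pace and stop on an object; the grip force is fixed at half the most. Time passes only in rows, so rows that repeat a pose let the fingers close. It gives the time, the measured TCP pose, the force and the opening at its end, in the units of the state.
- get_obs(): the state, without advancing time (a new reading comes with each control period).
- snapshot(name): name is "side" or "top" or "wrist"; returns a dict with "image" (400x640x3 uint8, red, green, blue), "fx", "fy", "cx", "cy" (pixels), "rvec" (rotation vector, rad) and "tvec" (3), from world to camera coordinates, as OpenCV has them. Camera axes: x right, y down, z forward; pixel columns grow to the right and rows downward; lengths in m; the calibration is good to about 2 mm. A picture is of the moment at which its call begins. There is no depth.
- close_job(): hands the job in, once; it reports no verdict.
Trained networks look in the newest picture that a camera, given by its name, has taken for a name from the list of things; names that differ only in an ending like _2 or _b are one class to them, and where a whole thing is asked for, a point or a joint stands for the part that bears it (a point fixed in the world has none). Each returns a list of dicts, best first, with "score" (0 to 1); they miss things now and then, are a little off and sometimes report something else, mostly with a low value. They report only what shows in the picture. A call takes as long as a camera call. They do not tell look-alikes from the thing itself.
- search_frame(target, camera): "bbox" ([centre column, centre row, width, height] in pixels, round what is visible of it).
- trace(target, camera): "mask" (400x640 bool, what is visible of it) and "bbox" ([centre column, centre row, width, height] in pixels, round what is visible of it).
- landmark_of(target, camera): "position" ([column, row] in pixels: a listed point, or the origin of a listed thing).
The state is a dict: "clock": time; "joint_pos": joint angles; "qvel": joint speeds; "tau": joint torques, N m; "tool_pos": TCP position; "orientation": TCP orientation; "force": force on the tool from outside, world axes, zero at the start; "moment": the same for the moment, N m; "opening": finger opening in m.
Only numpy, scipy, OpenCV 4.12 (cv2) and the standard library are available. Lean on these libraries where they do the work, as an engineer would, in place of code of your own. Each camera call takes 0.05 s, during which the arm holds its last target.

TASK

The sample carriage of the bench-top reader has seized on its rails. Push it by its handle towards the hood until it breaks free, run it slowly on into the hood until it presses firmly against the rubber end stop hidden inside, and leave it resting against that stop. Do not ram the stop or jerk the carriage, keep the specimen pot standing on it, and leave everything else on the bench alone.

Things in the scene. Friction and masses are not known exactly. Their poses are not given: they have to be found in the camera images.
- unit: the reader, fixed to the bench: white base plate 150 (x) by 460 (y) by 18 mm, from y = -250 to +210 mm, with two steel rails along y and a white hood 120 mm high over the +y end. Origin on the bench; x across the rails, +y along them into the hood (the way to push), z up
- mouth (a point): middle of the hood's open mouth, 80 mm to +y of the reader's origin, 70 mm above the bench; the hood is 136 mm wide and 130 mm deep. The end stop, a rubber buffer, is hidden inside; its place was set by hand and differs every time: the carriage meets it when the handle's point is between 95 and 48 mm to -y of this point. It yields 1 mm per 3 N
- carriage: the aluminium carriage on the rails: flat deck 90 (x) by 100 (y) by 8 mm with a 6 mm rim, axes parallel to the reader's, sliding only along the reader's y. Origin: middle of the deck's underside, 45 mm above the bench. Seized where it stands: after up to 4 mm of play the first 10 mm takes a push of 8 to 13 N; then it runs with 2 to 4 N of friction
- handle (a point): middle of the handle, an upright black plate at the carriage's back end (-y): 44 mm wide (x), 12 mm thick (y), top at 111 mm above the bench; this point is 91 mm above the bench. Push on its flat back face, 6 mm to -y of this point; the front is free for 40 mm. Nothing of the carriage stands behind it
- deck_front (a point): middle of the deck's front edge, which meets the buffer: 50 mm to +y of the carriage's origin, 49 mm above the bench. At the stop the push is the running friction plus the buffer's force; best is a push of 13 to 16 N held a moment (at least 4 N, at most 20 N on the buffer). Let go, the carriage springs back a little and stays on the buffer by friction
- pot_mid (a point): middle of the closed specimen pot, a clear jar 38 mm in diameter and 36 mm high with a white lid, standing loose on the carriage's deck; z is its own upright axis
Things that resemble listed ones, but are neither listed nor needed, are in the scene too. There is more than one size of the part that bears pot_mid; the job needs the largest.

How it is judged:
By the outcome, as a careful person would: the job done as asked, in the order asked, and still so for the second after the job is handed in, with the robot touching nothing.
It also fails if it takes over 56 s, if anything falls off the work surface, if the arm or the gripper's body presses on something with over 40 N, if the wrist force passes 120 N, or if a joint passes its speed limit or range.

## Working session

There is one attempt and no reset: what is moved stays moved. The work goes in short steps, Python scripts to look and compute and a shell command to move; the robot and the scene stay as the last step left them, time stands still between calls to the robot, and variables do not carry over. Pictures are saved under pics/ and viewed, and the job is handed in when it is done.

```bash
ls; mkdir -p pics
cat > h.py <<'E'
from plant import *
import numpy as np, cv2
def P(s):
    R=cv2.Rodrigues(np.array(s["rvec"],float))[0];t=np.array(s["tvec"],float).reshape(3)
    K=np.array([[s["fx"],0,s["cx"]],[0,s["fy"],s["cy"]],[0,0,1.]])
    return K,R,t
def ray(s,uv):
    K,R,t=P(s);d=R.T@np.linalg.inv(K)@np.array([uv[0],uv[1],1.]);return -R.T@t,d
def atz(s,uv,z):
    c,d=ray(s,uv);return c+d*(z-c[2])/d[2]
def tri(obs):
    A=np.zeros((3,3));b=np.zeros(3)
    for s,uv in obs:
        c,d=ray(s,uv);d=d/np.linalg.norm(d);M=np.eye(3)-np.outer(d,d);A+=M;b+=M@c
    return np.linalg.solve(A,b)
def proj(s,p):
    K,R,t=P(s);q=K@(R@np.array(p)+t);return q[:2]/q[2]
def save(s,n): cv2.imwrite("pics/"+n,cv2.cvtColor(s["image"],cv2.COLOR_RGB2BGR))
E
python3 - <<'E'
from h import *
np.set_printoptions(precision=4,suppress=True)
import pickle
S={}
for c in("side","top","wrist"):
    s=snapshot(c);S[c]=s;save(s,c+"0.png")
    for n in("unit","mouth","carriage","handle","deck_front","pot_mid"):
        r=landmark_of(n,c);print(c,n,[(np.round(q["position"],1).tolist(),round(q["score"],2)) for q in r[:4]])
pickle.dump(S,open("S0.pkl","wb"))
o=get_obs();print(o)
E
```

```text
pics
side unit [([272.6, 217.1], 0.85)]
side mouth [([229.2, 171.0], 0.9)]
side carriage [([292.9, 211.3], 0.7)]
side handle [([320.4, 201.0], 0.75)]
side deck_front [([263.4, 196.9], 0.61)]
side pot_mid [([184.8, 274.9], 0.82), ([285.0, 189.8], 0.79), ([364.2, 168.9], 0.57)]
top unit [([268.1, 247.2], 0.84)]
top mouth [([213.1, 257.5], 0.57), ([333.4, 210.7], 0.44)]
top carriage [([298.0, 228.9], 0.92)]
top handle [([336.0, 212.0], 0.56)]
top deck_front [([267.6, 242.3], 0.9)]
top pot_mid [([254.1, 108.9], 0.69), ([286.3, 226.8], 0.6), ([303.9, 357.7], 0.6)]
wrist unit []
wrist mouth []
wrist carriage []
wrist handle []
wrist deck_front []
wrist pot_mid []
{'clock': 1.05, 'joint_pos': array([-47.6627,  20.5451,   0.6802,   0.0001, -70.1366, -16.5061]), 'qvel': array([-0.051 , -0.016 , -0.013 , -0.0818,  0.0162, -0.0829]), 'tau': array([ -0.6664, -58.5687,  29.4803,   7.3619,  -0.0244,  -0.0149]), 'tool_pos': array([ 0.2941, -0.6075,  0.2266]), 'orientation': array([ 179.9986,   -0.0005, -154.1688]), 'force': array([0.0322, 0.573 , 0.2855]), 'moment': array([ 0.0777, -0.1097,  0.0675]), 'opening': 0.08798247851232349}
```

View pics/side0.png

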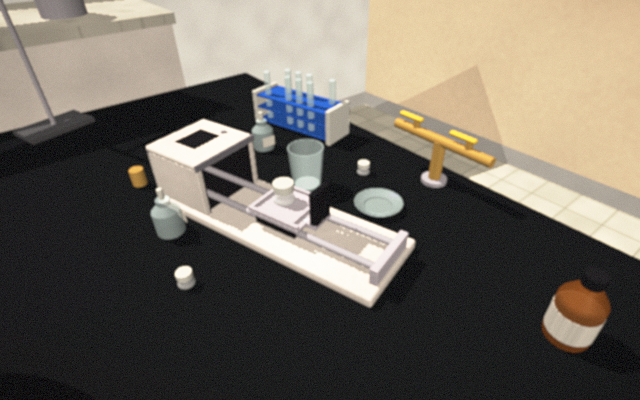

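View pics/top0.png

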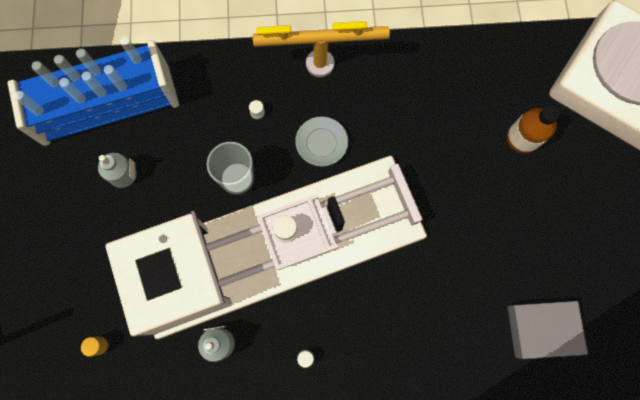

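Run:
```python
from h import *
import pickle
np.set_printoptions(precision=4,suppress=True)
S=pickle.load(open("S0.pkl","rb"));a,b=S["side"],S["top"]
D={"unit":([272.6,217.1],[268.1,247.2],0),"mouth":([229.2,171],[213.1,257.5],.07),"carr":([292.9,211.3],[298,228.9],.045),"handle":([320.4,201],[336,212],.091),"df":([263.4,196.9],[267.6,242.3],.049),"pot":([285,189.8],[286.3,226.8],.071)}
for k,(u,v,z) in D.items():print(k,tri([(a,u),(b,v)]),atz(a,u,z),atz(b,v,z))
for s in(a,b):print("cam",ray(s,[0,0])[0])
```

```text
unit [0.5611 0.0864 0.0022] [0.5666 0.0877 0.    ] [0.5576 0.0882 0.    ]
mouth [0.5347 0.1657 0.0742] [0.5361 0.1726 0.07  ] [0.5367 0.166  0.07  ]
carr [0.5781 0.0367 0.0372] [0.5724 0.028  0.045 ] [0.5766 0.0366 0.045 ]
handle [ 0.5913 -0.0224  0.085 ] [ 0.5862 -0.029   0.091 ] [ 0.59  -0.022  0.091]
df [0.5549 0.0857 0.0519] [0.5544 0.09   0.049 ] [0.5578 0.0849 0.049 ]
pot [0.5761 0.0536 0.073 ] [0.5781 0.0561 0.071 ] [0.5762 0.0538 0.071 ]
cam [ 0.2845 -0.4166  0.4441]
cam [0.4324 0.0265 0.819 ]
```

The side view shows the reader with its hood to the left at (200,165), the carriage with pot at (285,190) and the handle at (318,205). The top view shows the handle at (336,213), the rear crossbar at (405,195), and small look-alike jars standing on the bench. I'll refine the axis next.

Run:
```python
from h import *
import pickle
np.set_printoptions(precision=4,suppress=True)
S=pickle.load(open("S0.pkl","rb"));a,b=S["side"],S["top"]
im=b["image"]
crop=cv2.resize(im[140:350,95:440],None,fx=2.3,fy=2.3,interpolation=cv2.INTER_CUBIC)
cv2.imwrite("pics/topc.png",crop[...,::-1])
crop=cv2.resize(a["image"][110:310,140:430],None,fx=2.7,fy=2.7,interpolation=cv2.INTER_CUBIC)
cv2.imwrite("pics/sidec.png",crop[...,::-1])
g=cv2.cvtColor(im,cv2.COLOR_RGB2GRAY)
l=cv2.createLineSegmentDetector().detect(g)[0][:,0]
for q in l:
    if np.hypot(q[2]-q[0],q[3]-q[1])>35 and 100<q[0]<440 and 150<q[1]<345:
        p=[atz(b,q[:2],.018)[:2],atz(b,q[2:],.018)[:2]];d=p[1]-p[0]
        print(q.round(1),np.degrees(np.arctan2(d[1],d[0])).round(2))
```

```text
[104.6 245.2 129.9 335.1] -163.17
[390.  154.9 201.7 222.6] 106.77
[181.6 287.3 147.4 300. ] 106.89
[192.7 211.7 106.  243. ] 106.93
[134.9 259.5 168.7 247.2] -73.13
[169.3 247.7 181.1 286.2] -163.31
[146.4 300.  134.7 260.2] 16.79
[156.2 338.9 425.3 237.1] -73.12
[421.9 218.7 397.9 163.8] 16.95
[229.3 305.5 184.2 322.7] 107.09
[160.  325.1 219.3 302.8] -73.17
[220.6 302.7 191.8 211.8] 16.33
[404.5 218.6 349.7 239. ] 106.8
[390.6 167.4 413.4 220.5] -163.16
[353.1 243.  291.7 266.4] 107.24
[355.6 228.1 401.6 210. ] -72.15
[337.1 194.9 387.2 176.5] -73.01
[272.4 286.9 235.6 303. ] 109.85
[277.7 264.1 261.2 217.9] 16.76
[219.4 278.1 268.2 259.6] -72.85
[276.9 268.2 336.6 246.3] -73.42
[208.2 242.  255.6 224.4] -72.78
[259.9 215.9 315.7 195.8] -73.28
[327.9 244.5 310.9 200.5] 16.86
[306.7 202.7 266.9 217. ] 106.61
[339.3 200.3 391.6 181.2] -73.15
[259.5 232.3 210.8 249.7] 106.39
[271.7 267.7 222.7 285.7] 106.62
[404.6 212.4 339.5 236.1] 106.41
[342.1 238.7 405.8 214.9] -73.11
[389.2 178.9 339.4 197. ] 106.76
[259.7 266.4 220.4 281.2] 106.99
[245.5 231.5 209.1 244.9] 106.95
```

View pics/topc.png

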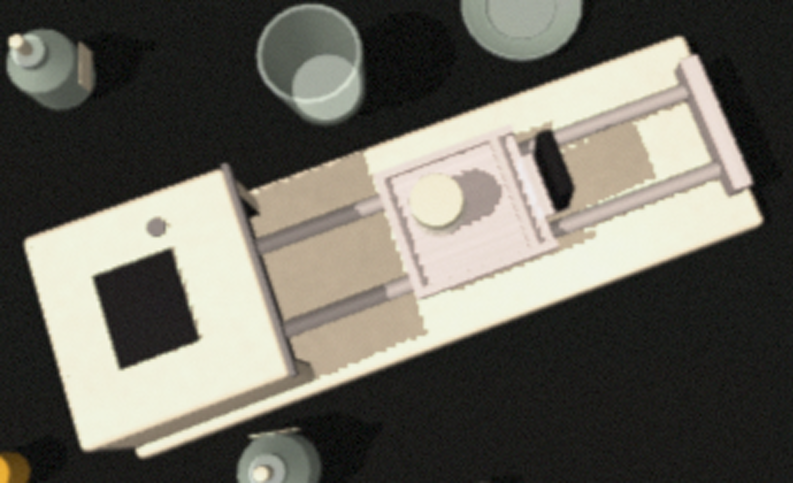

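View pics/sidec.png

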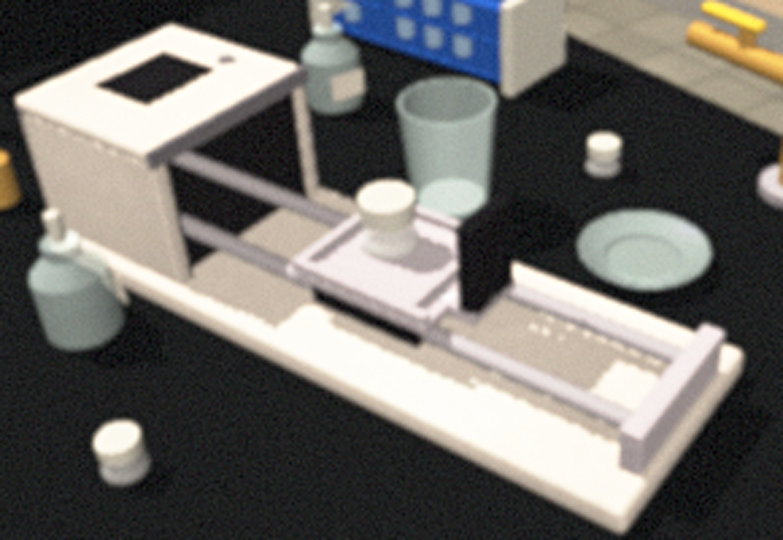

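```bash
python3 - <<'E'
from h import *
import pickle
np.set_printoptions(precision=4,suppress=True)
S=pickle.load(open("S0.pkl","rb"));a,b=S["side"],S["top"]
print("beaker rim",tri([(a,[306,149]),(b,[230,160])]))
print("crossbar top", tri([(a,[140+708/2.7,110+332/2.7]),(b,[95+693/2.3,140+62/2.3])]))
d=np.array([-.29,.957]);n=np.array([.957,.29])
for nm,p in dict(u=[.5576,.0882],m=[.5367,.166],c=[.5766,.0366],h=[.590,-.022],df=[.5578,.0849]).items():print(nm,np.dot(p,d),np.dot(p,n))
E
python3 -m inch '[{"dx":-20,"dy":14,"az":-3,"fingers":0},{"dx":-55,"dy":38,"az":-9,"fingers":0},{"dx":-100,"dy":69,"az":-16,"fingers":0},{"dx":-145,"dy":100,"az":-23,"fingers":0},{"dx":-190,"dy":131,"az":-30,"fingers":0},{"dx":-235,"dy":161,"az":-37,"fingers":0},{"dx":-275,"dy":189,"az":-43,"fingers":0},{"dx":-300,"dy":206,"az":-47,"fingers":0}]'
```

```text
beaker rim [0.6843 0.1359 0.0783]
crossbar top [ 0.6668 -0.1273  0.0479]
u -0.0772966 0.5592012
m 0.0032190000000000274 0.5617618999999999
c -0.1321878 0.5624202
h -0.19215399999999996 0.5582499999999999
df -0.08051269999999999 0.5584355999999999$[0]: bad value
```

```bash
python3 -m inch '[{"ax":0,"ay":0,"az":-3,"dx":-20,"dy":14,"dz":0,"fingers":0},{"ax":0,"ay":0,"az":-9,"dx":-55,"dy":38,"dz":0,"fingers":0},{"ax":0,"ay":0,"az":-16,"dx":-100,"dy":69,"dz":0,"fingers":0},{"ax":0,"ay":0,"az":-23,"dx":-145,"dy":100,"dz":0,"fingers":0},{"ax":0,"ay":0,"az":-30,"dx":-190,"dy":131,"dz":0,"fingers":0},{"ax":0,"ay":0,"az":-37,"dx":-235,"dy":161,"dz":0,"fingers":0},{"ax":0,"ay":0,"az":-43,"dx":-275,"dy":189,"dz":0,"fingers":0},{"ax":0,"ay":0,"az":-47,"dx":-300,"dy":206,"dz":0,"fingers":0}]'
```

```text
clock: 2.05
tool_pos: [0.4752, -0.2889, 0.2271]
orientation: [-179.9, 0.0, -106.8]
force: [-0.3, -0.1, 0.3]
opening: 0.0131
```

```bash
python3 -m inch '[{"ax":0,"ay":0,"az":-4,"dx":-35,"dy":-8,"dz":0,"fingers":0},{"ax":0,"ay":0,"az":-9,"dx":-75,"dy":-17,"dz":0,"fingers":0},{"ax":0,"ay":0,"az":-15,"dx":-115,"dy":-26,"dz":0,"fingers":0},{"ax":0,"ay":0,"az":-21,"dx":-155,"dy":-35,"dz":0,"fingers":0},{"ax":0,"ay":0,"az":-27,"dx":-195,"dy":-44,"dz":0,"fingers":0},{"ax":0,"ay":0,"az":-31,"dx":-230,"dy":-52,"dz":0,"fingers":0},{"ax":0,"ay":0,"az":-34,"dx":-250,"dy":-57,"dz":0,"fingers":0},{"ax":0,"ay":0,"az":-34,"dx":-255,"dy":-57.5,"dz":0,"fingers":0}]'
python3 - <<'E'
from h import *
np.set_printoptions(precision=4,suppress=True)
o=get_obs();print(o["tool_pos"],o["orientation"],o["force"],o["opening"])
d=np.array([-.29,.957]);n=np.array([.957,.29])
s=snapshot("wrist");save(s,"w1.png")
Z=dict(unit=0,mouth=.07,carriage=.045,handle=.091,deck_front=.049,pot_mid=.071)
for k,z in Z.items():
    for r in landmark_of(k,"wrist")[:2]:
        p=atz(s,r["position"],z)[:2];print(k,np.round(r["position"],1),round(r["score"],2),p,p@d,p@n)
E
```

```text
clock: 3.05
tool_pos: [0.6047, -0.0636, 0.2265]
orientation: [180.0, -0.0, -73.0]
force: [-0.7, 0.6, 0.2]
opening: 0.0005
[ 0.6047 -0.0636  0.2265] [179.9893  -0.0042 -73.0484] [-0.7164  0.6285  0.2041] 0.000538221670256632
carriage [316.7 277. ] 0.79 [0.575  0.0425] -0.12604321929851747 0.5625871579682576
carriage [320.3 240.5] 0.36 [ 0.5843 -0.0021] -0.1714941874312282 0.5585505631998012
handle [321.8 240.4] 0.61 [ 0.5888 -0.021 ] -0.190840029930364 0.5574273251158381
pot_mid [129.2 255.2] 0.85 [0.7737 0.0614] -0.1656523469020037 0.7582614175812631
```

View pics/w1.png

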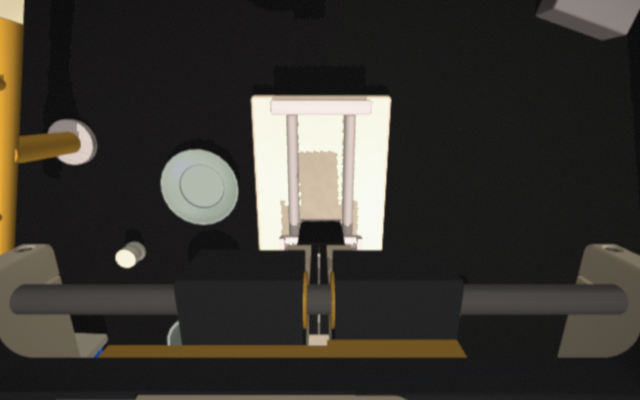

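Wrist view: the handle is at (320,235), right in front of the shut fingers; rails and crossbar are parallel to the image columns, so yaw and centring are good. Descending behind the handle.

```bash
python3 -m inch '[{"ax":0,"ay":0,"az":0,"dx":0,"dy":0,"dz":15,"fingers":0},{"ax":0,"ay":0,"az":0,"dx":0,"dy":0,"dz":40,"fingers":0},{"ax":0,"ay":0,"az":0,"dx":0,"dy":0,"dz":70,"fingers":0},{"ax":0,"ay":0,"az":0,"dx":0,"dy":0,"dz":100,"fingers":0},{"ax":0,"ay":0,"az":0,"dx":0,"dy":0,"dz":125,"fingers":0},{"ax":0,"ay":0,"az":0,"dx":0,"dy":0,"dz":140,"fingers":0},{"ax":0,"ay":0,"az":0,"dx":0,"dy":0,"dz":146,"fingers":0},{"ax":0,"ay":0,"az":0,"dx":0,"dy":0,"dz":146,"fingers":0}]'
python3 - <<'E'
from h import *
np.set_printoptions(precision=4,suppress=True)
o=get_obs();print(o["clock"],o["tool_pos"],o["orientation"],o["force"])
d=np.array([-.29,.957]);n=np.array([.957,.29])
p=o["tool_pos"][:2];print(p@d,p@n,o["force"][:2]@d)
s=snapshot("side");save(s,"s1.png");b=snapshot("top");save(b,"t1.png")
for c,q in(("side",s),("top",b)):
    for r in landmark_of("handle",c)[:2]:
        p=atz(q,r["position"],.091)[:2];print(c,r["position"],r["score"],p@d,p@n)
E
cat > st.py <<'E'
from h import *
o=get_obs();d=np.array([-.29,.957]);n=np.array([.957,.29]);p=o["tool_pos"]
print("t",o["clock"],"along %.2f lat %.2f z %.2f mm"%(p[:2]@d*1e3,p[:2]@n*1e3,p[2]*1e3),"F along %.2f lat %.2f z %.2f"%(o["force"][:2]@d,o["force"][:2]@n,o["force"][2]),o["orientation"].round(2))
E
```

```text
clock: 4.4
tool_pos: [0.6047, -0.0649, 0.0806]
orientation: [180.0, -0.0, -73.2]
force: [-0.2, -0.2, 0.3]
opening: 0.0005
4.4 [ 0.6047 -0.0649  0.0806] [179.9974  -0.0069 -73.1702] [-0.242  -0.2299  0.3249]
-0.23742264009817177 0.5598506559539342 -0.1497795809299426
side [317.6, 198.4] 0.88 -0.19030467243035484 0.5558815942891044
top [333.8, 214.0] 0.68 -0.18795979979061198 0.5565270109543087
```

View pics/s1.png

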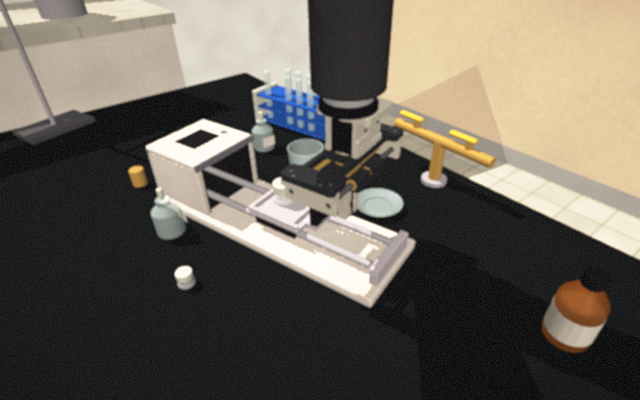

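View pics/t1.png

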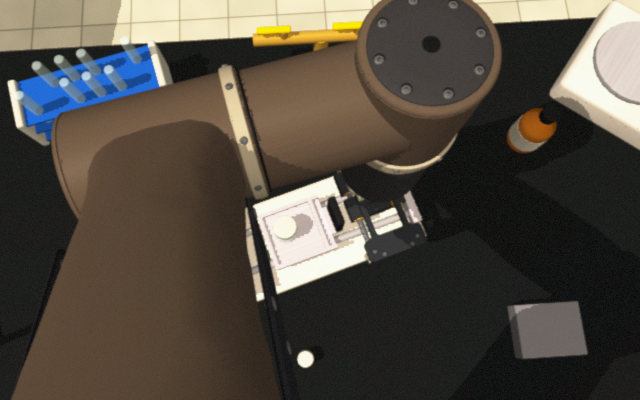

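The fingers are behind the handle (top: fingers ~(362,208), handle (335,213)), clear of the crossbar. Approaching.

```bash
python3 -m inch '[{"ax":0,"ay":0,"az":0,"dx":-3,"dy":0.5,"dz":0,"fingers":0},{"ax":0,"ay":0,"az":0,"dx":-8,"dy":1,"dz":0,"fingers":0},{"ax":0,"ay":0,"az":0,"dx":-13,"dy":1.5,"dz":0,"fingers":0},{"ax":0,"ay":0,"az":0,"dx":-17,"dy":1.5,"dz":0,"fingers":0},{"ax":0,"ay":0,"az":0,"dx":-19,"dy":1.5,"dz":0,"fingers":0},{"ax":0,"ay":0,"az":0,"dx":-20,"dy":1.5,"dz":0,"fingers":0},{"ax":0,"ay":0,"az":0,"dx":-21,"dy":1.5,"dz":0,"fingers":0},{"ax":0,"ay":0,"az":0,"dx":-22,"dy":1.5,"dz":0,"fingers":0}]'; python3 st.py
```

```text
clock: 5.6
tool_pos: [0.5967, -0.0442, 0.0805]
orientation: [180.0, -0.0, -73.2]
force: [-0.7, -0.5, 0.6]
opening: 0.0005
t 5.6 along -215.34 lat 558.28 z 80.53 mm F along -0.30 lat -0.80 z 0.57 [180.    -0.   -73.18]
```

```bash
python3 -m inch '[{"ax":0,"ay":0,"az":0,"dx":-1,"dy":0,"dz":0,"fingers":0},{"ax":0,"ay":0,"az":0,"dx":-2,"dy":0,"dz":0,"fingers":0},{"ax":0,"ay":0,"az":0,"dx":-3,"dy":0,"dz":0,"fingers":0},{"ax":0,"ay":0,"az":0,"dx":-4,"dy":0,"dz":0,"fingers":0}]'; python3 st.py
```

```text
clock: 6.1
tool_pos: [0.5956, -0.0403, 0.0806]
orientation: [180.0, -0.0, -73.2]
force: [0.6, -0.3, 0.4]
opening: 0.0004
t 6.1 along -211.26 lat 558.28 z 80.55 mm F along -0.44 lat 0.53 z 0.40 [180.    -0.   -73.17]
```

```bash
python3 -m inch '[{"ax":0,"ay":0,"az":0,"dx":-1,"dy":0,"dz":0,"fingers":0},{"ax":0,"ay":0,"az":0,"dx":-2,"dy":0,"dz":0,"fingers":0},{"ax":0,"ay":0,"az":0,"dx":-3,"dy":0,"dz":0,"fingers":0},{"ax":0,"ay":0,"az":0,"dx":-4,"dy":0,"dz":0,"fingers":0}]'; python3 st.py
```

```text
clock: 6.6
tool_pos: [0.5945, -0.0368, 0.0806]
orientation: [180.0, -0.0, -73.2]
force: [0.5, -4.2, -0.5]
opening: 0.0005
t 6.6 along -207.63 lat 558.25 z 80.57 mm F along -4.22 lat -0.70 z -0.52 [ 1.7999e+02 -2.0000e-02 -7.3170e+01]
```

```bash
python3 -m inch '[{"ax":0,"ay":0,"az":0,"dx":-0.8,"dy":0,"dz":0,"fingers":0},{"ax":0,"ay":0,"az":0,"dx":-1.6,"dy":0,"dz":0,"fingers":0},{"ax":0,"ay":0,"az":0,"dx":-2.4,"dy":0,"dz":0,"fingers":0},{"ax":0,"ay":0,"az":0,"dx":-3.2,"dy":0,"dz":0,"fingers":0}]'; python3 st.py
```

```text
clock: 7.1
tool_pos: [0.5939, -0.0345, 0.0807]
orientation: [-180.0, -0.1, -73.2]
force: [2.8, -8.5, -0.9]
opening: 0.0005
t 7.1 along -205.21 lat 558.33 z 80.66 mm F along -8.92 lat 0.27 z -0.87 [-1.800e+02 -7.000e-02 -7.318e+01]
```

```bash
python3 -m inch '[{"ax":0,"ay":0,"az":0,"dx":-0.8,"dy":0,"dz":0,"fingers":0},{"ax":0,"ay":0,"az":0,"dx":-1.6,"dy":0,"dz":0,"fingers":0},{"ax":0,"ay":0,"az":0,"dx":-2.4,"dy":0,"dz":0,"fingers":0},{"ax":0,"ay":0,"az":0,"dx":-3.2,"dy":0,"dz":0,"fingers":0}]'; python3 st.py
```

```text
clock: 7.6
tool_pos: [0.5925, -0.0301, 0.0806]
orientation: [180.0, 0.0, -73.2]
force: [-0.5, -2.7, 0.3]
opening: 0.0007
t 7.6 along -200.67 lat 558.28 z 80.56 mm F along -2.43 lat -1.22 z 0.35 [ 1.800e+02  1.000e-02 -7.317e+01]
```

```bash
python3 -m inch '[{"ax":0,"ay":0,"az":0,"dx":-0.6,"dy":0,"dz":0,"fingers":0},{"ax":0,"ay":0,"az":0,"dx":-1.2,"dy":0,"dz":0,"fingers":0}]'; python3 st.py
```

```text
clock: 7.85
tool_pos: [0.5922, -0.0292, 0.0806]
orientation: [180.0, -0.0, -73.2]
force: [-0.3, -3.4, 0.3]
opening: 0.0006
t 7.85 along -199.68 lat 558.27 z 80.57 mm F along -3.19 lat -1.24 z 0.33 [ 1.7999e+02 -1.0000e-02 -7.3160e+01]
```

```bash
python3 -m inch '[{"ax":0,"ay":0,"az":0,"dx":-0.6,"dy":0,"dz":0,"fingers":0},{"ax":0,"ay":0,"az":0,"dx":-1.2,"dy":0,"dz":0,"fingers":0}]'; python3 st.py
```

```text
clock: 8.1
tool_pos: [0.5919, -0.0281, 0.0806]
orientation: [-180.0, -0.0, -73.2]
force: [0.2, -2.6, -0.5]
opening: 0.0004
t 8.1 along -198.53 lat 558.31 z 80.58 mm F along -2.55 lat -0.56 z -0.53 [-180.     -0.    -73.17]
```

```bash
python3 -m inch '[{"ax":0,"ay":0,"az":0,"dx":-0.6,"dy":0,"dz":0,"fingers":0},{"ax":0,"ay":0,"az":0,"dx":-1.2,"dy":0,"dz":0,"fingers":0}]'; python3 st.py
```

```text
clock: 8.35
tool_pos: [0.5915, -0.0269, 0.0806]
orientation: [-180.0, -0.0, -73.2]
force: [0.0, -4.1, -0.1]
opening: 0.0006
t 8.35 along -197.30 lat 558.31 z 80.57 mm F along -3.96 lat -1.16 z -0.13 [-180.     -0.    -73.17]
```

```bash
python3 -m inch '[{"ax":0,"ay":0,"az":0,"dx":-0.6,"dy":0,"dz":0,"fingers":0},{"ax":0,"ay":0,"az":0,"dx":-1.2,"dy":0,"dz":0,"fingers":0},{"ax":0,"ay":0,"az":0,"dx":-1.8,"dy":0,"dz":0,"fingers":0},{"ax":0,"ay":0,"az":0,"dx":-2.4,"dy":0,"dz":0,"fingers":0}]'; python3 st.py
```

```text
clock: 8.85
tool_pos: [0.5908, -0.0246, 0.0806]
orientation: [180.0, 0.0, -73.2]
force: [0.5, -3.8, 1.0]
opening: 0.0003
t 8.85 along -194.86 lat 558.28 z 80.56 mm F along -3.81 lat -0.67 z 1.04 [180.     0.   -73.17]
```

Broke free at about 9 N and now runs at about 3 N. Running on at 16 mm/s.

```bash
python3 -m inch '[{"ax":0,"ay":0,"az":0,"dx":-1,"dy":0,"dz":0,"fingers":0},{"ax":0,"ay":0,"az":0,"dx":-2.3,"dy":0,"dz":0,"fingers":0},{"ax":0,"ay":0,"az":0,"dx":-4,"dy":0,"dz":0,"fingers":0},{"ax":0,"ay":0,"az":0,"dx":-6,"dy":0,"dz":0,"fingers":0},{"ax":0,"ay":0,"az":0,"dx":-8,"dy":0,"dz":0,"fingers":0},{"ax":0,"ay":0,"az":0,"dx":-10,"dy":0,"dz":0,"fingers":0},{"ax":0,"ay":0,"az":0,"dx":-12,"dy":0,"dz":0,"fingers":0},{"ax":0,"ay":0,"az":0,"dx":-14,"dy":0,"dz":0,"fingers":0}]'; python3 st.py
```

```text
clock: 9.85
tool_pos: [0.5867, -0.0111, 0.0806]
orientation: [180.0, -0.0, -73.2]
force: [0.3, -3.5, -0.3]
opening: 0.0007
t 9.85 along -180.79 lat 558.27 z 80.55 mm F along -3.42 lat -0.69 z -0.31 [180.    -0.   -73.17]
```

```bash
python3 -m inch '[{"ax":0,"ay":0,"az":0,"dx":-2,"dy":0,"dz":0,"fingers":0},{"ax":0,"ay":0,"az":0,"dx":-4,"dy":0,"dz":0,"fingers":0},{"ax":0,"ay":0,"az":0,"dx":-6,"dy":0,"dz":0,"fingers":0},{"ax":0,"ay":0,"az":0,"dx":-8,"dy":0,"dz":0,"fingers":0},{"ax":0,"ay":0,"az":0,"dx":-10,"dy":0,"dz":0,"fingers":0},{"ax":0,"ay":0,"az":0,"dx":-12,"dy":0,"dz":0,"fingers":0},{"ax":0,"ay":0,"az":0,"dx":-14,"dy":0,"dz":0,"fingers":0},{"ax":0,"ay":0,"az":0,"dx":-16,"dy":0,"dz":0,"fingers":0}]'; python3 st.py
python3 - <<'E'
from h import *
d=np.array([-.29,.957]);n=np.array([.957,.29])
s=snapshot("side");save(s,"s2.png")
for k,z in(("handle",.091),("pot_mid",.071),("deck_front",.049),("mouth",.07)):
    for r in landmark_of(k,"side")[:3]:
        p=atz(s,r["position"],z)[:2];print(k,np.round(r["position"]),round(r["score"],2),p@d,p@n)
E
```

```text
clock: 10.85
tool_pos: [0.5821, 0.0042, 0.0806]
orientation: [180.0, 0.0, -73.2]
force: [0.8, -3.4, 1.3]
opening: 0.0007
t 10.85 along -164.77 lat 558.30 z 80.57 mm F along -3.50 lat -0.22 z 1.30 [180.     0.   -73.17]
pot_mid [184. 280.] 0.73 -0.13391263217680016 0.34035069676802676
pot_mid [364. 168.] 0.56 -0.19009144190937738 0.7018609675005958
pot_mid [265. 184.] 0.52 -0.07405960531714555 0.5650492051066031
deck_front [247. 189.] 0.76 -0.033869787450003117 0.5581621445434757
deck_front [228. 171.] 0.68 0.04015897772724142 0.585701080458371
mouth [229. 172.] 0.93 0.0075268946345312115 0.5604653484441826
```

View pics/s2.png

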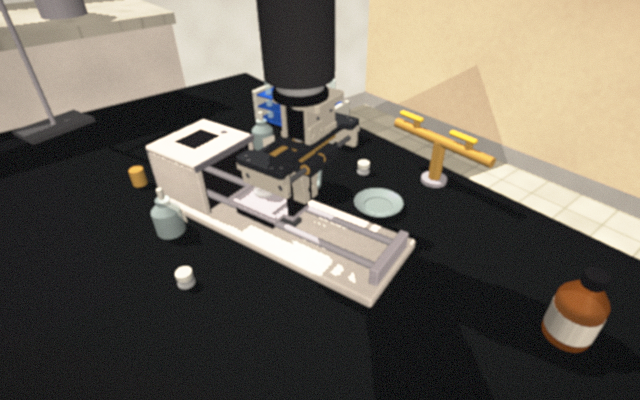

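The side view shows the carriage moved on, with deck front at about (247,189); the pot stands at (265,184), partly hidden behind the gripper. Continuing.

```bash
python3 -m inch '[{"ax":0,"ay":0,"az":0,"dx":-2,"dy":0,"dz":0,"fingers":0},{"ax":0,"ay":0,"az":0,"dx":-4,"dy":0,"dz":0,"fingers":0},{"ax":0,"ay":0,"az":0,"dx":-6,"dy":0,"dz":0,"fingers":0},{"ax":0,"ay":0,"az":0,"dx":-8,"dy":0,"dz":0,"fingers":0},{"ax":0,"ay":0,"az":0,"dx":-10,"dy":0,"dz":0,"fingers":0},{"ax":0,"ay":0,"az":0,"dx":-12,"dy":0,"dz":0,"fingers":0},{"ax":0,"ay":0,"az":0,"dx":-14,"dy":0,"dz":0,"fingers":0},{"ax":0,"ay":0,"az":0,"dx":-16,"dy":0,"dz":0,"fingers":0}]'; python3 st.py
```

```text
clock: 12.1
tool_pos: [0.5775, 0.0195, 0.0805]
orientation: [-180.0, 0.0, -73.2]
force: [1.3, -3.3, -2.4]
opening: 0.0003
t 12.1 along -148.77 lat 558.33 z 80.52 mm F along -3.50 lat 0.32 z -2.37 [-180.      0.    -73.17]
```

```bash
python3 -m inch '[{"ax":0,"ay":0,"az":0,"dx":-2,"dy":0,"dz":0,"fingers":0},{"ax":0,"ay":0,"az":0,"dx":-4,"dy":0,"dz":0,"fingers":0},{"ax":0,"ay":0,"az":0,"dx":-6,"dy":0,"dz":0,"fingers":0},{"ax":0,"ay":0,"az":0,"dx":-8,"dy":0,"dz":0,"fingers":0},{"ax":0,"ay":0,"az":0,"dx":-10,"dy":0,"dz":0,"fingers":0},{"ax":0,"ay":0,"az":0,"dx":-12,"dy":0,"dz":0,"fingers":0},{"ax":0,"ay":0,"az":0,"dx":-14,"dy":0,"dz":0,"fingers":0},{"ax":0,"ay":0,"az":0,"dx":-16,"dy":0,"dz":0,"fingers":0}]'; python3 st.py
```

```text
clock: 13.1
tool_pos: [0.5728, 0.0349, 0.0806]
orientation: [-180.0, 0.0, -73.2]
force: [1.9, -3.2, -2.5]
opening: 0.0005
t 13.1 along -132.77 lat 558.32 z 80.57 mm F along -3.64 lat 0.84 z -2.51 [-180.      0.    -73.17]
```

```bash
python3 -m inch '[{"ax":0,"ay":0,"az":0,"dx":-2,"dy":0,"dz":0,"fingers":0},{"ax":0,"ay":0,"az":0,"dx":-4,"dy":0,"dz":0,"fingers":0},{"ax":0,"ay":0,"az":0,"dx":-5.5,"dy":0,"dz":0,"fingers":0},{"ax":0,"ay":0,"az":0,"dx":-6.7,"dy":0,"dz":0,"fingers":0},{"ax":0,"ay":0,"az":0,"dx":-7.7,"dy":0,"dz":0,"fingers":0},{"ax":0,"ay":0,"az":0,"dx":-8.7,"dy":0,"dz":0,"fingers":0}]'; python3 st.py
```

```text
clock: 13.85
tool_pos: [0.5704, 0.0431, 0.0806]
orientation: [-180.0, 0.0, -73.2]
force: [1.5, -3.1, -1.9]
opening: 0.0006
t 13.85 along -124.17 lat 558.34 z 80.59 mm F along -3.37 lat 0.55 z -1.94 [-180.      0.    -73.17]
```

```bash
python3 -m inch '[{"ax":0,"ay":0,"az":0,"dx":-1,"dy":0,"dz":0,"fingers":0},{"ax":0,"ay":0,"az":0,"dx":-2,"dy":0,"dz":0,"fingers":0},{"ax":0,"ay":0,"az":0,"dx":-3,"dy":0,"dz":0,"fingers":0},{"ax":0,"ay":0,"az":0,"dx":-4,"dy":0,"dz":0,"fingers":0}]'; python3 st.py
```

```text
clock: 14.35
tool_pos: [0.5692, 0.0469, 0.0806]
orientation: [-180.0, 0.0, -73.2]
force: [2.7, -3.7, -1.2]
opening: 0.0
t 14.35 along -120.18 lat 558.35 z 80.58 mm F along -4.35 lat 1.49 z -1.23 [-180.      0.    -73.17]
```

```bash
python3 -m inch '[{"ax":0,"ay":0,"az":0,"dx":-1,"dy":0,"dz":0,"fingers":0},{"ax":0,"ay":0,"az":0,"dx":-2,"dy":0,"dz":0,"fingers":0},{"ax":0,"ay":0,"az":0,"dx":-3,"dy":0,"dz":0,"fingers":0},{"ax":0,"ay":0,"az":0,"dx":-4,"dy":0,"dz":0,"fingers":0}]'; python3 st.py
```

```text
clock: 14.85
tool_pos: [0.568, 0.0508, 0.0806]
orientation: [180.0, 0.0, -73.2]
force: [1.3, -2.5, -1.3]
opening: 0.0009
t 14.85 along -116.14 lat 558.33 z 80.56 mm F along -2.76 lat 0.56 z -1.34 [180.     0.   -73.17]
```

```bash
python3 -m inch '[{"ax":0,"ay":0,"az":0,"dx":-1,"dy":0,"dz":0,"fingers":0},{"ax":0,"ay":0,"az":0,"dx":-2,"dy":0,"dz":0,"fingers":0},{"ax":0,"ay":0,"az":0,"dx":-3,"dy":0,"dz":0,"fingers":0},{"ax":0,"ay":0,"az":0,"dx":-4,"dy":0,"dz":0,"fingers":0}]'; python3 st.py
```

```text
clock: 15.35
tool_pos: [0.5668, 0.0546, 0.0805]
orientation: [180.0, -0.0, -73.2]
force: [1.3, -3.1, -2.2]
opening: 0.0006
t 15.35 along -112.16 lat 558.30 z 80.54 mm F along -3.36 lat 0.35 z -2.19 [180.    -0.   -73.17]
```

```bash
python3 -m inch '[{"ax":0,"ay":0,"az":0,"dx":-1,"dy":0,"dz":0,"fingers":0},{"ax":0,"ay":0,"az":0,"dx":-2,"dy":0,"dz":0,"fingers":0},{"ax":0,"ay":0,"az":0,"dx":-3,"dy":0,"dz":0,"fingers":0},{"ax":0,"ay":0,"az":0,"dx":-4,"dy":0,"dz":0,"fingers":0}]'; python3 st.py
```

```text
clock: 15.85
tool_pos: [0.5657, 0.0584, 0.0806]
orientation: [180.0, 0.0, -73.2]
force: [1.0, -2.6, -1.4]
opening: 0.0004
t 15.85 along -108.16 lat 558.33 z 80.56 mm F along -2.80 lat 0.20 z -1.35 [180.     0.   -73.17]
```

```bash
python3 -m inch '[{"ax":0,"ay":0,"az":0,"dx":-1,"dy":0,"dz":0,"fingers":0},{"ax":0,"ay":0,"az":0,"dx":-2,"dy":0,"dz":0,"fingers":0},{"ax":0,"ay":0,"az":0,"dx":-3,"dy":0,"dz":0,"fingers":0},{"ax":0,"ay":0,"az":0,"dx":-4,"dy":0,"dz":0,"fingers":0}]'; python3 st.py
```

```text
clock: 16.35
tool_pos: [0.5645, 0.0622, 0.0805]
orientation: [180.0, 0.0, -73.2]
force: [0.5, -3.9, -1.5]
opening: 0.0008
t 16.35 along -104.14 lat 558.30 z 80.54 mm F along -3.92 lat -0.65 z -1.53 [180.     0.   -73.17]
```

```bash
python3 -m inch '[{"ax":0,"ay":0,"az":0,"dx":-1,"dy":0,"dz":0,"fingers":0},{"ax":0,"ay":0,"az":0,"dx":-2,"dy":0,"dz":0,"fingers":0},{"ax":0,"ay":0,"az":0,"dx":-3,"dy":0,"dz":0,"fingers":0},{"ax":0,"ay":0,"az":0,"dx":-4,"dy":0,"dz":0,"fingers":0}]'; python3 st.py
```

```text
clock: 16.85
tool_pos: [0.5634, 0.0661, 0.0806]
orientation: [180.0, 0.0, -73.2]
force: [0.2, -2.8, -0.4]
opening: 0.0006
t 16.85 along -100.14 lat 558.30 z 80.56 mm F along -2.77 lat -0.59 z -0.40 [180.     0.   -73.17]
```

```bash
python3 -m inch '[{"ax":0,"ay":0,"az":0,"dx":-1,"dy":0,"dz":0,"fingers":0},{"ax":0,"ay":0,"az":0,"dx":-2,"dy":0,"dz":0,"fingers":0},{"ax":0,"ay":0,"az":0,"dx":-3,"dy":0,"dz":0,"fingers":0},{"ax":0,"ay":0,"az":0,"dx":-4,"dy":0,"dz":0,"fingers":0}]'; python3 st.py
```

```text
clock: 17.35
tool_pos: [0.5622, 0.0699, 0.0806]
orientation: [180.0, -0.0, -73.2]
force: [-0.1, -3.3, -1.0]
opening: 0.0005
t 17.35 along -96.16 lat 558.33 z 80.56 mm F along -3.08 lat -1.06 z -1.04 [180.    -0.   -73.17]
```

```bash
python3 -m inch '[{"ax":0,"ay":0,"az":0,"dx":-1,"dy":0,"dz":0,"fingers":0},{"ax":0,"ay":0,"az":0,"dx":-2,"dy":0,"dz":0,"fingers":0},{"ax":0,"ay":0,"az":0,"dx":-3,"dy":0,"dz":0,"fingers":0},{"ax":0,"ay":0,"az":0,"dx":-4,"dy":0,"dz":0,"fingers":0}]'; python3 st.py
```

```text
clock: 17.85
tool_pos: [0.5611, 0.0737, 0.0805]
orientation: [180.0, 0.0, -73.2]
force: [0.1, -3.4, -1.0]
opening: 0.0004
t 17.85 along -92.14 lat 558.31 z 80.54 mm F along -3.29 lat -0.84 z -0.97 [180.     0.   -73.17]
```

```bash
python3 -m inch '[{"ax":0,"ay":0,"az":0,"dx":-1,"dy":0,"dz":0,"fingers":0},{"ax":0,"ay":0,"az":0,"dx":-2,"dy":0,"dz":0,"fingers":0},{"ax":0,"ay":0,"az":0,"dx":-3,"dy":0,"dz":0,"fingers":0},{"ax":0,"ay":0,"az":0,"dx":-4,"dy":0,"dz":0,"fingers":0}]'; python3 st.py
```

```text
clock: 18.35
tool_pos: [0.5599, 0.0776, 0.0806]
orientation: [180.0, -0.0, -73.2]
force: [0.6, -3.2, -1.6]
opening: 0.0003
t 18.35 along -88.14 lat 558.33 z 80.56 mm F along -3.21 lat -0.32 z -1.56 [180.    -0.   -73.17]
```

```bash
python3 -m inch '[{"ax":0,"ay":0,"az":0,"dx":-1,"dy":0,"dz":0,"fingers":0},{"ax":0,"ay":0,"az":0,"dx":-2,"dy":0,"dz":0,"fingers":0},{"ax":0,"ay":0,"az":0,"dx":-3,"dy":0,"dz":0,"fingers":0},{"ax":0,"ay":0,"az":0,"dx":-4,"dy":0,"dz":0,"fingers":0}]'; python3 st.py
```

```text
clock: 18.85
tool_pos: [0.5588, 0.0814, 0.0806]
orientation: [180.0, 0.0, -73.2]
force: [0.1, -2.7, -0.8]
opening: 0.0005
t 18.85 along -84.14 lat 558.35 z 80.57 mm F along -2.62 lat -0.70 z -0.78 [180.     0.   -73.17]
```

```bash
python3 -m inch '[{"ax":0,"ay":0,"az":0,"dx":-1,"dy":0,"dz":0,"fingers":0},{"ax":0,"ay":0,"az":0,"dx":-2,"dy":0,"dz":0,"fingers":0},{"ax":0,"ay":0,"az":0,"dx":-3,"dy":0,"dz":0,"fingers":0},{"ax":0,"ay":0,"az":0,"dx":-4,"dy":0,"dz":0,"fingers":0}]'; python3 st.py
```

```text
clock: 19.35
tool_pos: [0.5576, 0.0852, 0.0806]
orientation: [180.0, 0.0, -73.2]
force: [0.0, -3.3, -1.3]
opening: 0.0005
t 19.35 along -80.16 lat 558.34 z 80.56 mm F along -3.15 lat -0.93 z -1.32 [180.     0.   -73.17]
```

```bash
python3 -m inch '[{"ax":0,"ay":0,"az":0,"dx":-1,"dy":0,"dz":0,"fingers":0},{"ax":0,"ay":0,"az":0,"dx":-2,"dy":0,"dz":0,"fingers":0},{"ax":0,"ay":0,"az":0,"dx":-3,"dy":0,"dz":0,"fingers":0},{"ax":0,"ay":0,"az":0,"dx":-4,"dy":0,"dz":0,"fingers":0}]'; python3 st.py
```

```text
clock: 19.85
tool_pos: [0.5564, 0.0891, 0.0806]
orientation: [180.0, 0.0, -73.2]
force: [-0.5, -2.8, 0.1]
opening: 0.0004
t 19.85 along -76.14 lat 558.31 z 80.55 mm F along -2.56 lat -1.33 z 0.11 [180.     0.   -73.17]
```

```bash
python3 -m inch '[{"ax":0,"ay":0,"az":0,"dx":-1,"dy":0,"dz":0,"fingers":0},{"ax":0,"ay":0,"az":0,"dx":-2,"dy":0,"dz":0,"fingers":0},{"ax":0,"ay":0,"az":0,"dx":-3,"dy":0,"dz":0,"fingers":0},{"ax":0,"ay":0,"az":0,"dx":-4,"dy":0,"dz":0,"fingers":0}]'; python3 st.py
```

```text
clock: 20.35
tool_pos: [0.5554, 0.0924, 0.0806]
orientation: [180.0, -0.0, -73.2]
force: [1.7, -7.2, -1.5]
opening: 0.0005
t 20.35 along -72.64 lat 558.31 z 80.57 mm F along -7.39 lat -0.42 z -1.49 [ 1.7999e+02 -4.0000e-02 -7.3170e+01]
```

Buffer contact. Pressing gently.

```bash
python3 -m inch '[{"ax":0,"ay":0,"az":0,"dx":-0.5,"dy":0,"dz":0,"fingers":0},{"ax":0,"ay":0,"az":0,"dx":-1,"dy":0,"dz":0,"fingers":0},{"ax":0,"ay":0,"az":0,"dx":-1.5,"dy":0,"dz":0,"fingers":0},{"ax":0,"ay":0,"az":0,"dx":-2,"dy":0,"dz":0,"fingers":0}]'; python3 st.py
```

```text
clock: 20.85
tool_pos: [0.555, 0.0937, 0.0806]
orientation: [180.0, -0.1, -73.2]
force: [3.1, -10.7, -1.0]
opening: 0.0007
t 20.85 along -71.29 lat 558.31 z 80.59 mm F along -11.10 lat -0.14 z -0.99 [ 1.7998e+02 -8.0000e-02 -7.3170e+01]
```

```bash
python3 -m inch '[{"ax":0,"ay":0,"az":0,"dx":-0.4,"dy":0,"dz":0,"fingers":0},{"ax":0,"ay":0,"az":0,"dx":-0.8,"dy":0,"dz":0,"fingers":0},{"ax":0,"ay":0,"az":0,"dx":-1.2,"dy":0,"dz":0,"fingers":0},{"ax":0,"ay":0,"az":0,"dx":-1.5,"dy":0,"dz":0,"fingers":0}]'; python3 st.py
```

```text
clock: 21.35
tool_pos: [0.5547, 0.0946, 0.0806]
orientation: [180.0, -0.1, -73.2]
force: [3.4, -12.1, -1.7]
opening: 0.0006
t 21.35 along -70.29 lat 558.27 z 80.61 mm F along -12.62 lat -0.24 z -1.69 [ 1.7997e+02 -1.1000e-01 -7.3180e+01]
```

```bash
python3 -m inch '[{"ax":0,"ay":0,"az":0,"dx":-0.4,"dy":0,"dz":0,"fingers":0},{"ax":0,"ay":0,"az":0,"dx":-0.4,"dy":0,"dz":0,"fingers":0}]'; python3 st.py; python3 -m inch '[{"ax":0,"ay":0,"az":0,"dx":0,"dy":0,"dz":0,"fingers":0},{"ax":0,"ay":0,"az":0,"dx":0,"dy":0,"dz":0,"fingers":0}]'; python3 st.py
```

```text
clock: 21.6
tool_pos: [0.5546, 0.0949, 0.0806]
orientation: [180.0, -0.1, -73.2]
force: [4.2, -13.2, -2.4]
opening: 0.0006
t 21.6 along -69.97 lat 558.29 z 80.61 mm F along -13.81 lat 0.22 z -2.43 [ 1.7997e+02 -1.2000e-01 -7.3180e+01]
clock: 21.85
tool_pos: [0.5546, 0.095, 0.0806]
orientation: [180.0, -0.1, -73.2]
force: [4.1, -12.5, -2.1]
opening: 0.0002
t 21.85 along -69.97 lat 558.31 z 80.63 mm F along -13.17 lat 0.27 z -2.13 [ 1.7998e+02 -1.1000e-01 -7.3180e+01]
```

```bash
python3 -m inch '[{"ax":0,"ay":0,"az":0,"dx":-0.3,"dy":0,"dz":0,"fingers":0},{"ax":0,"ay":0,"az":0,"dx":-0.5,"dy":0,"dz":0,"fingers":0},{"ax":0,"ay":0,"az":0,"dx":-0.5,"dy":0,"dz":0,"fingers":0},{"ax":0,"ay":0,"az":0,"dx":-0.5,"dy":0,"dz":0,"fingers":0}]'; python3 st.py; python3 -m inch '[{"ax":0,"ay":0,"az":0,"dx":0,"dy":0,"dz":0,"fingers":0},{"ax":0,"ay":0,"az":0,"dx":0,"dy":0,"dz":0,"fingers":0},{"ax":0,"ay":0,"az":0,"dx":0,"dy":0,"dz":0,"fingers":0},{"ax":0,"ay":0,"az":0,"dx":0,"dy":0,"dz":0,"fingers":0}]'; python3 st.py
```

```text
clock: 22.35
tool_pos: [0.5545, 0.0952, 0.0806]
orientation: [180.0, -0.1, -73.2]
force: [4.2, -13.7, -1.2]
opening: 0.0002
t 22.35 along -69.65 lat 558.28 z 80.61 mm F along -14.35 lat 0.03 z -1.21 [ 1.7997e+02 -1.3000e-01 -7.3180e+01]
clock: 22.85
tool_pos: [0.5545, 0.0952, 0.0806]
orientation: [180.0, -0.1, -73.2]
force: [4.9, -13.2, -2.2]
opening: 0.0004
t 22.85 along -69.66 lat 558.28 z 80.62 mm F along -14.05 lat 0.88 z -2.21 [ 1.7997e+02 -1.3000e-01 -7.3180e+01]
```

Held at about 14 N. Backing off gently.

```bash
python3 -m inch '[{"ax":0,"ay":0,"az":0,"dx":0.5,"dy":0,"dz":0,"fingers":0},{"ax":0,"ay":0,"az":0,"dx":1,"dy":0,"dz":0,"fingers":0},{"ax":0,"ay":0,"az":0,"dx":1.5,"dy":0,"dz":0,"fingers":0},{"ax":0,"ay":0,"az":0,"dx":2,"dy":0,"dz":0,"fingers":0},{"ax":0,"ay":0,"az":0,"dx":2.5,"dy":0,"dz":0,"fingers":0},{"ax":0,"ay":0,"az":0,"dx":3,"dy":0,"dz":0,"fingers":0},{"ax":0,"ay":0,"az":0,"dx":3.5,"dy":0,"dz":0,"fingers":0},{"ax":0,"ay":0,"az":0,"dx":4,"dy":0,"dz":0,"fingers":0}]'; python3 st.py
python3 -m inch '[{"ax":0,"ay":0,"az":0,"dx":0.7,"dy":0,"dz":0,"fingers":0},{"ax":0,"ay":0,"az":0,"dx":1.5,"dy":0,"dz":0,"fingers":0},{"ax":0,"ay":0,"az":0,"dx":3,"dy":0,"dz":0,"fingers":0},{"ax":0,"ay":0,"az":0,"dx":6,"dy":0,"dz":0,"fingers":0},{"ax":0,"ay":0,"az":0,"dx":11,"dy":0,"dz":0,"fingers":0},{"ax":0,"ay":0,"az":0,"dx":17,"dy":0,"dz":0,"fingers":0},{"ax":0,"ay":0,"az":0,"dx":24,"dy":0,"dz":0,"fingers":0},{"ax":0,"ay":0,"az":0,"dx":30,"dy":0,"dz":0,"fingers":0}]'; python3 st.py
python3 - <<'E'
from h import *
d=np.array([-.29,.957]);n=np.array([.957,.29])
s=snapshot("side");save(s,"s3.png");w=snapshot("wrist");save(w,"w3.png")
for k,z in(("handle",.091),("pot_mid",.071),("mouth",.07)):
  for c,q in(("side",s),("wrist",w)):
    for r in landmark_of(k,c)[:3]:
        p=atz(q,r["position"],z)[:2];print(c,k,np.round(r["position"]),round(r["score"],2),p@d,p@n)
E
```

```text
clock: 23.85
tool_pos: [0.5551, 0.0932, 0.0805]
orientation: [180.0, 0.0, -73.2]
force: [-0.5, -3.2, -0.5]
opening: 0.0003
t 23.85 along -71.76 lat 558.32 z 80.53 mm F along -2.96 lat -1.41 z -0.50 [ 1.800e+02  1.000e-02 -7.317e+01]
clock: 24.85
tool_pos: [0.564, 0.0639, 0.0805]
orientation: [180.0, -0.0, -73.2]
force: [-0.1, -0.1, -0.2]
opening: 0.0006
t 24.85 along -102.42 lat 558.30 z 80.54 mm F along -0.10 lat -0.15 z -0.22 [180.    -0.   -73.19]
side handle [251. 175.] 0.6 -0.057809514338143964 0.5516818601992413
wrist handle [315. 351.] 0.59 -0.053596900270141246 0.560768824816395
side pot_mid [361. 168.] 0.66 -0.18668191220458666 0.6984240254713503
side pot_mid [186. 277.] 0.64 -0.13134919749478857 0.34524869370197037
side pot_mid [225. 170.] 0.49 0.016672423960521127 0.5587645995849942
wrist pot_mid [563. 254.] 0.78 -0.1013047920253495 0.42180178628413245
```

View pics/s3.png

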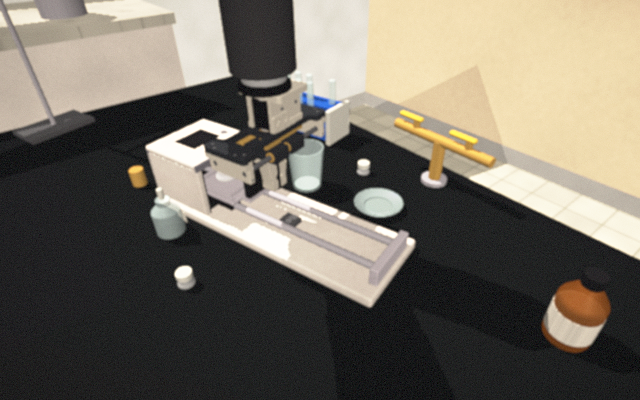

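The side view shows the carriage in the hood, with the handle at about (251,175) and the pot at the mouth at (225,170). Retreating clear for a final look.

```bash
python3 -m inch '[{"ax":0,"ay":0,"az":0,"dx":5,"dy":0,"dz":0,"fingers":0},{"ax":0,"ay":0,"az":0,"dx":15,"dy":0,"dz":-5,"fingers":0},{"ax":0,"ay":0,"az":0,"dx":25,"dy":0,"dz":-20,"fingers":0},{"ax":0,"ay":0,"az":0,"dx":40,"dy":0,"dz":-50,"fingers":0},{"ax":0,"ay":0,"az":0,"dx":60,"dy":0,"dz":-80,"fingers":0},{"ax":0,"ay":0,"az":0,"dx":85,"dy":0,"dz":-110,"fingers":0},{"ax":0,"ay":0,"az":0,"dx":105,"dy":0,"dz":-130,"fingers":0},{"ax":0,"ay":0,"az":0,"dx":115,"dy":0,"dz":-140,"fingers":0}]'; python3 st.py
python3 - <<'E'
from h import *
d=np.array([-.29,.957]);n=np.array([.957,.29])
s=snapshot("side");save(s,"s4.png");w=snapshot("top");save(w,"t4.png")
cv2.imwrite("pics/s4c.png",cv2.resize(s["image"][100:300,130:420],None,fx=2.7,fy=2.7,interpolation=cv2.INTER_CUBIC)[...,::-1])
for k,z in(("handle",.091),("pot_mid",.071),("mouth",.07)):
  for c,q in(("side",s),("top",w)):
    for r in landmark_of(k,c)[:3]:
        p=atz(q,r["position"],z)[:2];print(c,k,np.round(r["position"]),round(r["score"],2),p@d,p@n)
E
```

```text
clock: 26.25
tool_pos: [0.5979, -0.047, 0.2228]
orientation: [-179.8, -0.0, -73.2]
force: [-0.5, 0.1, 0.1]
opening: 0.0003
t 26.25 along -218.38 lat 558.56 z 222.84 mm F along 0.26 lat -0.50 z 0.13 [-1.7985e+02 -2.0000e-02 -7.3250e+01]
side handle [251. 173.] 0.73 -0.053239877610801636 0.5559299500116105
top handle [250. 246.] 0.87 -0.05505860325998389 0.5547596778269127
side pot_mid [227. 168.] 0.91 0.020474601000479875 0.5675306913737653
side pot_mid [363. 169.] 0.75 -0.19033543226486793 0.6970701019292367
side pot_mid [188. 276.] 0.58 -0.1317209693712721 0.34736866520476645
top pot_mid [303. 358.] 0.62 -0.07242470315367128 0.37889876392308636
top pot_mid [199. 260.] 0.49 0.023796924833586364 0.5659311214985299
side mouth [226. 171.] 0.85 0.014458826147560888 0.5588559576205144
side mouth [210. 173.] 0.31 0.032589321001943616 0.5386262291678737
```

View pics/s4c.png

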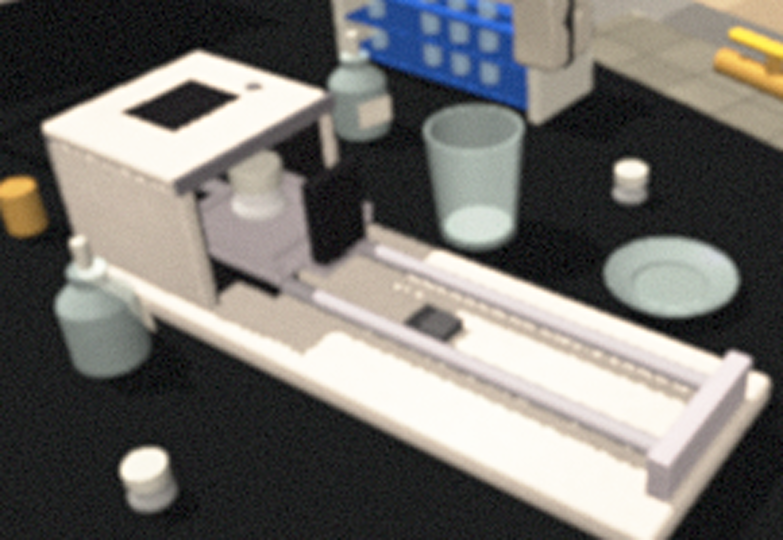

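View pics/t4.png

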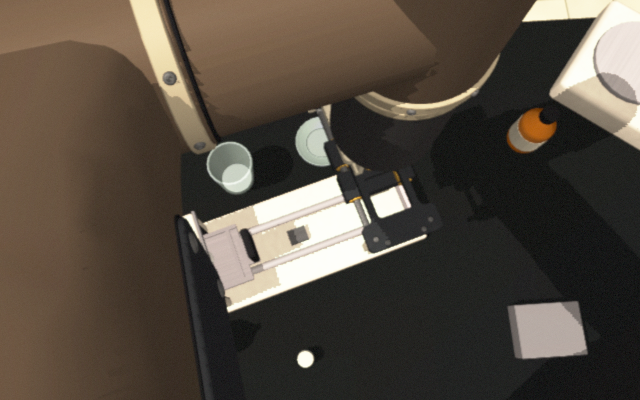

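The pot stands upright on the deck inside the hood (crop (257,185)) and the handle is at crop (333,215), about 57 mm before the mouth. Everything else on the bench is where it was, and the arm is clear.

```bash
python3 -c "
from plant import *
print(close_job())"
```

```text
the job is handed in; nothing more can be done
None
```

The carriage is free, pushed into the hood and left resting against the end stop, with the pot still standing on it. The job was handed in with the clock at about 26 s of the 56 s allowed.

- **Breaking free:** I pushed the back of the handle with the shut fingers. The highest push I read before it let go was about 9 N. After that it ran at about 3 N.
- **Run to the stop:** It went at about 16 mm/s, slowing to 8 mm/s over the stretch where the stop could be. The push rose when the carriage met the buffer. I eased it up to about 14 N, held that for about a second, then backed off slowly.
- **Last checks:**
  - The force on the tool was about zero after the arm backed away.
  - The handle was about 57 mm before the mouth, inside the stated 48–95 mm. The side and top cameras agreed to about 2 mm.
  - The pot stood upright in the side picture. Nothing else I could see had moved, though the arm hid the hood, one bottle and the tube rack from the top camera.

Two things I could not confirm directly. That the carriage still touches the stop after springing back is inferred from the forces, because the stop is hidden. I also read the force only at the end of each move, so the true peak at break-free may have been a little above 9 N.

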